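# Offer a cupboard door up to its hinges and hold it for the pins

## Robot

A 6-joint arm with a two-finger parallel gripper is mounted at the origin on the work surface. World frame = base frame: x ahead of the robot, y to its left, z up, the work surface at z = 0. Lengths are in m, angles in rad, forces in N, time in s.
With the tool pointing down it reaches from about 0.225 to 0.875 m from the base axis. Payload 3.4 kg.
Tool frame: the origin (TCP) lies between the finger pads; the fingertips stand 14 mm ahead of it and the grasp point (between the pads) lies 5 mm behind it; z points along the fingers, y is the direction in which the jaws open and shut (so a half turn about z gives the same grasp; the last joint's range is limited). The gripper opens to 85 mm and grips with 20 to 120 N. Pads are 22 mm wide; open, the fingers measure 114 mm over their backs; the gripper's body (76 mm by 85 mm) begins 54 mm behind the grasp point. The pads swing forward as they close: fully open they stand 13 mm farther back than shut.
Start: joints at [-1.377, 0.276, 1.505, -0, 1.361, -0.121], TCP at [0.178, -0.547, 0.245] pointing down, gripper open.
Joint ranges: [-2.89, 2.89], [-0.75, 2.08], [0.22, 2.7], [-1.18, 4.32], [0.11, 2.71], [-2.7, 2.7]. Speed limits (rad/s): [2.57, 2.57, 3.14, 3.14, 3.14, 3.14].

## Interface

Orientations are given as a unit quaternion [w, x, y, z].
In Python, from rig import manip, get_image, job gives the robot as it stands. The module is installed in compiled form; this text tells all that it offers.
- The arm moves only by the tool step_arm, never from a script. Its argument "moves" is one flat list of numbers, 5 for each row, row after row: the shift along the tool's x, y, z as a fraction of full scale, then the turn about the tool's z as a fraction of full scale, then the gripper's target within -1 to 1 (shut at 1, half-way at 0, fully open at -1). In form: [dx, dy, dz, twist, hand, dx, dy, dz, twist, hand, ...]. A call has 1 to 5 rows; each row is the pose to reach, as a shift and turn from the pose commanded when the call began, along the tool's axes at that moment, turning the shorter way round; what a row does not reach only later rows make up. Full scale, the value 1, is 500 mm for a shift and pi rad for a turn. A row lasts 1/10 s, in which the tool goes at most 50 mm and 8.59 degrees, less where a joint would pass 70% of its speed; a pose out of reach is approached as far as the arm can. A call with a number of a shift or a turn outside -1 to 1 is refused whole. A call with a gripper value outside its range is refused whole. The fingers move at their own pace and stop on an object; "force" is the grip in N (left out, the last holds). Time passes only in rows, so rows that repeat a pose let the fingers close. It gives the time, the measured TCP pose, the force and the opening at its end, in the units of the state.
- manip.get_state(): the state, without advancing time (a new reading comes with each control period).
- get_image(name): name is "scene" or "top" or "wrist"; returns a dict with "frame" (384x512x3 uint8, blue, green, red), "fx", "fy", "cx", "cy" (pixels), "k1" (the pictures are not rectified: a ray, as slopes to the right and down, at radius r is drawn at 1 + k1 r^2 times it, then the intrinsics apply), "rvec" (rotation vector, rad) and "tvec" (3), from world to camera coordinates, as OpenCV has them; the wrist camera has in their place "T_tool_cam" (4x4, takes a point from camera to tool coordinates, whose origin is the TCP and whose axes are the flange's). Camera axes: x right, y down, z forward; pixel columns grow to the right and rows downward; lengths in m; the calibration is good to about 2 mm. A picture is of the moment at which its call begins: read the wrist's pose just before it. There is no depth.
- job.sign_off(): hands the job in, once; it reports no verdict.
The state is a dict: "clock": time; "qpos": joint angles; "qd": joint speeds; "effort": joint torques, N m; "position": TCP position; "ee_rot": TCP orientation; "contact_force": force on the tool from outside, world axes, zero at the start; "moment": the same for the moment, N m; "width": finger opening in m.
Only numpy, scipy, OpenCV 4.12 (cv2) and the standard library are available. Lean on these libraries where they do the work, as an engineer would, in place of code of your own. Each camera call takes 0.05 s, during which the arm holds its last target. There are 200 camera calls.

## Task

Lift the little cupboard's door out of its slotted stand and offer it up to the cupboard, wide open and square to the cupboard's front, with the brass knuckles on its edge set in between the knuckles on the jamb so that the pin holes of both hinges line up. Ease them together without force, leave the tape roll, the knife and the tray of hinge pins alone, and finish while still holding the door there, its weight in your grip and not resting on the jamb's knuckles, so that a colleague can drop the pins in.

Things in the scene. Friction and masses are not known exactly. Their poses are not given: they have to be found in the camera images.
- door: Loose pale wood cupboard door, upright: 190 mm wide (x), 18 thick (y), 204 tall (z), about 0.45 kg. Origin: centre of its lower edge. Two brass hinge leaves on its +x edge; outer face +y with a brass knob (sticks out 24 mm) near the -x edge at half height. Grip it from above across the thickness by the top rail, flat on both faces for the top 42 mm; it balances within 5 mm of its middle.
- door_top (a point): Middle of the door's top edge, 204 mm above its origin.
- knuckle_upper (a point): Centre, on the hole's axis, of the door's upper knuckle: a vertical brass tube 14 mm outside, 8 mm hole, 20 mm long. At x 99, y 18, z 152 mm in the door's frame (4 mm beyond the +x edge, 9 mm beyond the +y face); axes as the door's.
- knuckle_lower (a point): The same for the door's lower knuckle: x 99, y 18, z 52 mm in the door's frame.
- cupboard: White bench-top cupboard without its door, fixed: 170 mm deep (x), 234 wide (y), 260 tall, ink jars inside. Origin: centre of its underside; open front faces -x; the hinge jamb is its +y side panel. Hung wide open, the door stands out in front of it towards -x, door axes parallel to cupboard axes in the same directions, lower edge 37 mm above the table.
- jamb_upper (a point): On the cupboard, where the centre of the door's upper knuckle belongs: on the vertical hole axis, midway in the 25 mm gap between the upper jamb hinge's two knuckles (like the door's, one above, one below; so 2.5 mm play each way). 9 mm before the front face, 189 mm above the table. The gap is open to the front and both sides. Axes as the cupboard's.
- jamb_lower (a point): The same point of the lower jamb hinge, 100 mm below, 89 mm above the table.
- stand: Fixed door stand: base 170 x 150 x 12 mm with two pairs of rubber-padded cheeks, tops 50 mm above the table, making a slot 24 mm wide along its x. The door stands in it on the base, door x along stand x, up to 12 mm off the middle along the slot; it lifts straight out. Origin: centre of the underside.
- tape_roll: Loose roll of clear packing tape lying flat, 96 mm across, 48 mm high; origin at the centre of its underside. Leave alone.
- knife: Loose black utility knife lying flat, about 152 mm long (x), 26 wide, 18 high; origin on its underside near the middle. Leave alone.
- pin_tray: Loose steel tray 100 x 56 x 16 mm with the two brass hinge pins (7 mm thick, tapered tip) lying in it; origin at the centre of its underside. Leave alone.

How it is judged:
By the outcome, as a careful person would: the job done as asked, in the order asked, and still so for the second after the job is handed in, while the arm keeps its last pose, push and grip.
It also fails if it takes over 45 s, if anything falls off the work surface, if the arm or the gripper's body presses on something with over 40 N, if the wrist force passes 120 N, or if a joint passes its speed limit or range.

## Working session

There is one attempt and no reset: what is moved stays moved. The work goes in short steps, Python scripts to look and compute and a tool call to move; the robot and the scene stay as the last step left them, time stands still between calls to the robot, and variables do not carry over. Pictures are saved under pics/ and viewed, about 8 in all and at most 12, crops included, and the job is handed in when it is done.

Besides the shell and the picture viewer there is one more tool, called by a JSON object that holds its "name" and its "arguments", one argument or row to a line. step_arm: Moves the arm, as the interface text tells. Its arguments: {"type":"object","properties":{"moves":{"type":"array","items":{"type":"number","minimum":-1,"maximum":1}},"force":{"type":"number"}},"required":["moves"]}

```bash
mkdir -p pics
python3 - <<'E'
from rig import manip,get_image
import cv2,numpy as np
s=manip.get_state();print({k:np.round(v,4) for k,v in s.items()})
for n in("scene","top"):
    d=get_image(n);cv2.imwrite(f"pics/{n}0.png",cv2.resize(d["frame"],(800,600),interpolation=cv2.INTER_CUBIC))
    np.save(f"{n}.npy",d,allow_pickle=True)
    print(n,{k:np.round(v,4) for k,v in d.items() if k!="frame"})
E
```

```text
{'clock': np.float64(0.0), 'qpos': array([-1.377 ,  0.2766,  1.5062, -0.    ,  1.3607, -0.121 ]), 'qd': array([ 0.0012,  0.0005,  0.0014,  0.0002,  0.001 , -0.0003]), 'effort': array([-2.00000e-04, -4.16770e+01, -2.45805e+01, -2.00000e-04,
        1.11000e-02, -0.00000e+00]), 'position': array([ 0.1779, -0.5462,  0.2444]), 'ee_rot': array([-9.000e-04,  9.876e-01,  1.568e-01, -0.000e+00]), 'contact_force': array([-0.4172, -0.5873, -0.711 ]), 'moment': array([ 0.0438, -0.0014,  0.0082]), 'width': np.float64(0.0857)}
scene {'fx': np.float64(433.3334), 'fy': np.float64(433.3334), 'cx': np.float64(253.6754), 'cy': np.float64(182.3504), 'k1': np.float64(-0.0489), 'rvec': array([ 1.9323,  1.6851, -0.6003]), 'tvec': array([-0.1693, -0.3271,  1.5407])}
top {'fx': np.float64(406.4266), 'fy': np.float64(406.4266), 'cx': np.float64(257.212), 'cy': np.float64(198.5909), 'k1': np.float64(-0.0933), 'rvec': array([ 2.1124, -2.1458,  0.1949]), 'tvec': array([0.0971, 0.5774, 1.0921])}
```

View pics/scene0.png

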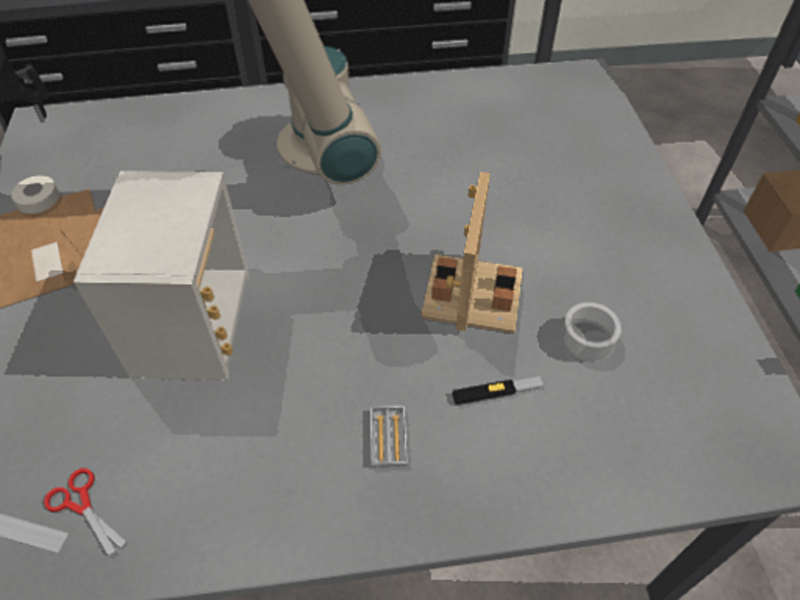

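View pics/top0.png

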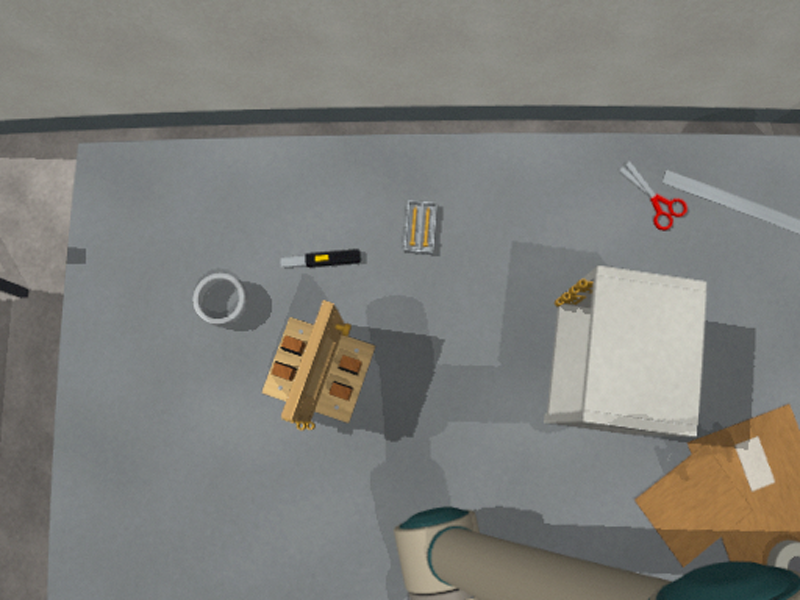

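```bash
cat > h.py <<'E'
import numpy as np,cv2
def load(n): return np.load(f"{n}.npy",allow_pickle=True).item()
def proj(d,P):
    P=np.atleast_2d(P); R=cv2.Rodrigues(np.array(d["rvec"],float))[0]
    c=P@R.T+np.array(d["tvec"]).ravel(); s=c[:,:2]/c[:,2:]
    s=s*(1+d["k1"]*(s**2).sum(1,keepdims=True))
    return s*[d["fx"],d["fy"]]+[d["cx"],d["cy"]]
def crop(f,x0,y0,x1,y1,k):
    c=cv2.resize(f[y0:y1,x0:x1],None,fx=k,fy=k,interpolation=cv2.INTER_CUBIC)
    for x in range((x0+9)//10*10,x1,10):
        cv2.line(c,(int((x-x0)*k),0),(int((x-x0)*k),6),(0,0,255),1)
        if x%20==0: cv2.putText(c,str(x),(int((x-x0)*k)-10,18),0,.4,(0,0,255),1)
    for y in range((y0+9)//10*10,y1,10):
        cv2.line(c,(0,int((y-y0)*k)),(6,int((y-y0)*k)),(0,0,255),1)
        if y%20==0: cv2.putText(c,str(y),(8,int((y-y0)*k)+4),0,.4,(0,0,255),1)
    return c
def mont(a,b):
    h=max(a.shape[0],b.shape[0]); pad=lambda i:cv2.copyMakeBorder(i,0,h-i.shape[0],0,0,0)
    return np.hstack([pad(a),pad(b)])
def pose(p): # x,y,yaw
    c,s=np.cos(p[2]),np.sin(p[2]); return lambda L:np.asarray(L)@np.array([[c,s,0],[-s,c,0],[0,0,1]])+[p[0],p[1],0]
E
python3 - <<'E'
from h import *
t=load("top")["frame"];s=load("scene")["frame"]
cv2.imwrite("pics/t1.png",mont(crop(t,165,185,245,281,4.1),crop(t,345,165,458,285,4.1)))
cv2.imwrite("pics/s1.png",mont(crop(s,265,105,340,215,4),crop(s,45,105,165,245,4)))
E
```

```text
(no output)
```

View pics/t1.png

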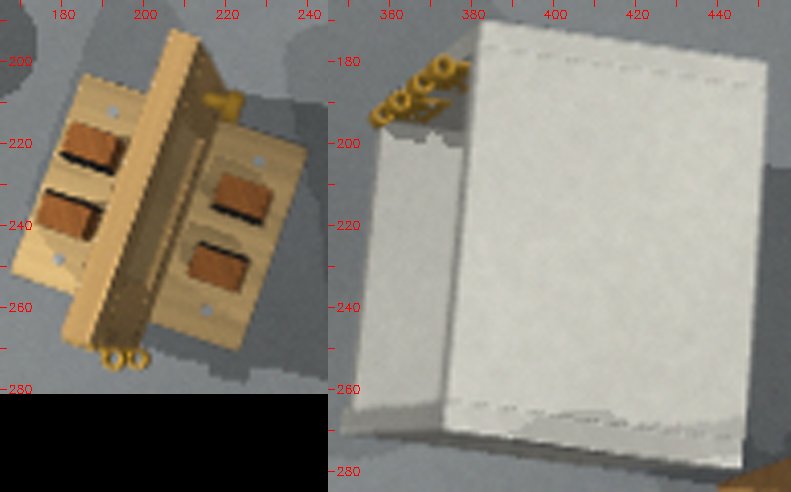

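View pics/s1.png

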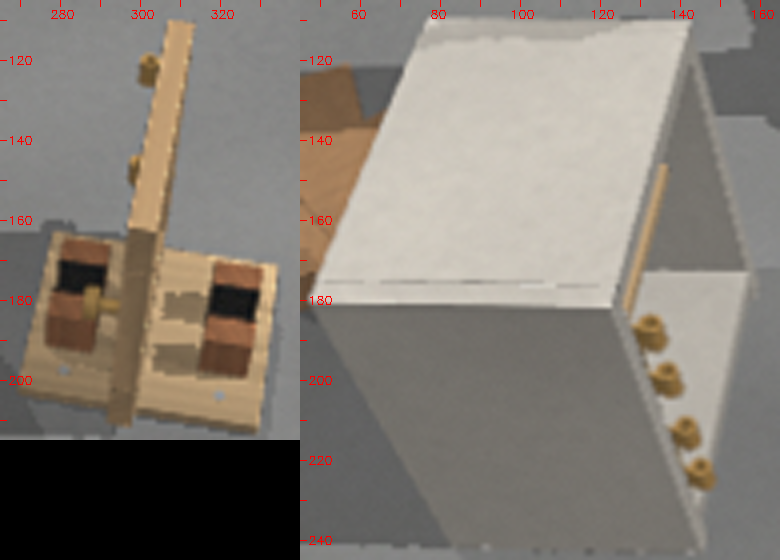

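```bash
cat > fit.py <<'E'
from h import *
from scipy.optimize import least_squares as ls
t=load("top");s=load("scene")
def rep(name,f,x0,obs):
    r=ls(lambda p:np.concatenate([(proj(d,f(p,L))-uv).ravel() for d,L,uv in obs(p)]),x0,loss="soft_l1")
    print(name,np.round(r.x,4),"res");print(np.round(np.concatenate([(proj(d,f(r.x,L))-uv) for d,L,uv in obs(r.x)]),1).tolist());return r.x
f=lambda p,L:pose(p)(L)
h=.26;C=[[-.085,.117,h],[.085,.117,h],[.085,-.117,h],[-.085,-.117,h],[-.085,.117,0]]
rep("cup",f,[.4,-.25,-1.57],lambda p:[(t,C[:4],np.array([[382.5,170.5],[452,180.5],[445.5,279],[373,270]])),(s,C,np.array([[122.5,181.5],[48,180],[77,110],[142,110],[146,242]]))])
rep("cup+jy",f,[.4,-.25,-1.57,.117],lambda p:[(t,C[:4],np.array([[382.5,170.5],[452,180.5],[445.5,279],[373,270]])),(s,C,np.array([[122.5,181.5],[48,180],[77,110],[142,110],[146,242]])),
 (s,[[-.094,p[3],z] for z in(.2115,.1765,.1115,.0765)],np.array([[132.5,188],[136.5,200],[141,213.5],[145,223.5]])),
 (t,[[-.094,p[3],z] for z in(.2215,.1765,.1215,.0765)],np.array([[373.5,201.3],[368,205],[362.5,209.5],[357.5,213.5]])-[0,0])][:3])
z=.216;D=[[-.095,-.009,z],[-.095,.009,z],[.095,.009,z],[.095,-.009,z]]
rep("door",f,[.35,.2,2.8],lambda p:[(t,D,np.array([[207,192],[213.8,194.8],[187.4,269.9],[180.1,267.4]])),(s,D,np.array([[304,163.5],[296.5,163],[306.5,110.5],[313.5,111]])),(t,[[.099,.018,.174],[.099,.018,.074]],np.array([[192.5,272.5],[198.5,272.5]]))])
E
python3 fit.py
```

```text
cup [ 0.4769 -0.268  -1.7234] res
[[-1.8, -0.7], [-1.4, -0.8], [-0.5, 0.3], [-1.0, -0.0], [-0.4, -1.0], [-1.7, -0.4], [-1.5, -1.3], [-0.5, -1.0], [-0.6, 0.6]]
cup+jy [ 0.477  -0.2676 -1.7213  0.1034] res
[[-2.1, -0.7], [-1.6, -1.0], [-0.6, 0.2], [-1.1, 0.0], [-0.1, -1.1], [-1.4, -0.3], [-1.4, -1.3], [-0.4, -1.1], [-0.3, 0.6], [0.0, 1.3], [-0.7, -1.5], [0.4, 0.8], [-0.8, -1.3]]
door [0.4761 0.2346 2.8121] res
[[-1.0, -0.7], [-0.8, -1.2], [-0.7, -0.6], [-0.6, -0.5], [-1.1, -1.4], [-1.1, -2.0], [-1.7, -1.5], [-2.0, -1.1], [-0.0, -0.3], [-0.2, -0.3]]
```

Run:
```python
from rig import get_image
import numpy as np
d=get_image("wrist");print({k:np.round(v,4).tolist() for k,v in d.items() if k!="frame"})
```

```text
{'fx': 277.7348, 'fy': 277.7348, 'cx': 259.6461, 'cy': 186.8356, 'k1': 0.0007, 'T_tool_cam': [[-0.0005, -0.9456, -0.3252, 0.0831], [1.0, -0.0003, -0.0007, -0.0004], [0.0006, -0.3252, 0.9456, -0.1282], [0.0, 0.0, 0.0, 1.0]]}
```

```bash
cat >> h.py <<'E'
from scipy.spatial.transform import Rotation as Ro
def st():
    from rig import manip
    s=manip.get_state(); q=s["ee_rot"]; R=Ro.from_quat([q[1],q[2],q[3],q[0]]).as_matrix()
    return s,np.array(s["position"]),R
def go(tgt,yaw):
    s,p,R=st(); y0=np.arctan2(R[1,0],R[0,0]); 
    d=R.T@(np.array(tgt)-p)/.5; dy=(yaw-y0+np.pi)%(2*np.pi)-np.pi
    print("clk",round(s["clock"],2),"pos",np.round(p,4),"yaw",round(np.degrees(y0),2),"w",round(s["width"],4),"F",np.round(s["contact_force"],1),"zax",np.round(R[:,2],3),"q",np.round(s["qpos"],2))
    print("shift/.5:",np.round(d,4),"twist",round(-dy/np.pi,4))
E
python3 -c "
from h import *
go([.2,-.5,.32],np.radians(30));go([.581,-.273,.30],np.radians(81.3))"
```

```text
clk 0.15 pos [ 0.1779 -0.5464  0.2446] yaw 18.03 w 0.0857 F [ 0.6 -0.9  0.1] zax [-0.     0.001 -1.   ] q [-1.38  0.28  1.51 -0.    1.36 -0.12]
shift/.5: [ 0.0707 -0.0747 -0.1506] twist -0.0665
clk 0.15 pos [ 0.1779 -0.5464  0.2446] yaw 18.03 w 0.0857 F [ 0.6 -0.9  0.1] zax [-0.     0.001 -1.   ] q [-1.38  0.28  1.51 -0.    1.36 -0.12]
shift/.5: [ 0.9358 -0.2705 -0.1102] twist -0.3515
```

{"name": "step_arm", "arguments": {
  "moves": [0.07,-0.07,-0.15,-0.07,-1,0.07,-0.07,-0.15,-0.07,-1,0.936,-0.27,-0.13,-0.35,-1,0.936,-0.27,-0.13,-0.35,-1,0.936,-0.27,-0.13,-0.35,-1]
}}

```text
clock: 0.65
position: [0.33, -0.4243, 0.3172]
ee_rot: [0.0, 0.88, 0.475, 0.0]
contact_force: [-0.0, -1.6, -0.2]
width: 0.0853
```

```bash
python3 -c "
from h import *
go([.581,-.273,.30],np.radians(81.3))"
```

```text
clk 0.65 pos [ 0.33   -0.4243  0.3172] yaw 56.7 w 0.0853 F [-0.  -1.6 -0.2] zax [ 0.    -0.001 -1.   ] q [-1.04  0.19  1.45  0.    1.5  -0.46]
shift/.5: [0.5285 0.2534 0.0344] twist -0.1367
```

{"name": "step_arm", "arguments": {
  "moves": [0.5,0.24,0.0,-0.13,-1,0.5,0.24,0.0,-0.13,-1,0.5,0.24,0.0,-0.13,-1,0.5,0.24,0.0,-0.13,-1,0.5,0.24,0.0,-0.13,-1]
}}

```text
clock: 1.15
position: [0.5452, -0.2959, 0.3167]
ee_rot: [-0.0, 0.767, 0.642, -0.0]
contact_force: [-0.2, -0.5, -0.3]
width: 0.0853
```

```bash
python3 -c "
from h import *
go([.581,-.273,.30],np.radians(81.3))"
```

```text
clk 1.15 pos [ 0.5452 -0.2959  0.3167] yaw 79.83 w 0.0853 F [-0.2 -0.5 -0.3] zax [-0. -0. -1.] q [-0.61  0.32  1.27 -0.    1.55 -0.43]
shift/.5: [0.0578 0.0624 0.0333] twist -0.0081
```

{"name": "step_arm", "arguments": {
  "moves": [0.05,0.055,0.033,-0.008,-1,0.05,0.055,0.033,-0.008,-1,0.05,0.055,0.033,-0.008,-1,0.05,0.055,0.033,-0.008,-1]
}}

```text
clock: 1.55
position: [0.5744, -0.2783, 0.3006]
ee_rot: [0.0, 0.759, 0.651, -0.0]
contact_force: [0.1, -0.6, 0.1]
width: 0.0852
```

Run:
```python
from h import *
from rig import get_image
go([.581,-.273,.30],np.radians(81.3))
_,p,R=st();d=get_image("wrist");d.update(p=p,R=R);np.save("wj.npy",d,allow_pickle=True)
cv2.imwrite("pics/wj.png",cv2.resize(d["frame"],(800,600),interpolation=cv2.INTER_CUBIC))
```

```text
clk 1.55 pos [ 0.5744 -0.2783  0.3006] yaw 81.21 w 0.0852 F [ 0.1 -0.6  0.1] zax [-0.001 -0.001 -1.   ] q [-0.56  0.35  1.26 -0.    1.53 -0.41]
shift/.5: [0.0125 0.0113 0.0012] twist -0.0005
```

View pics/wj.png

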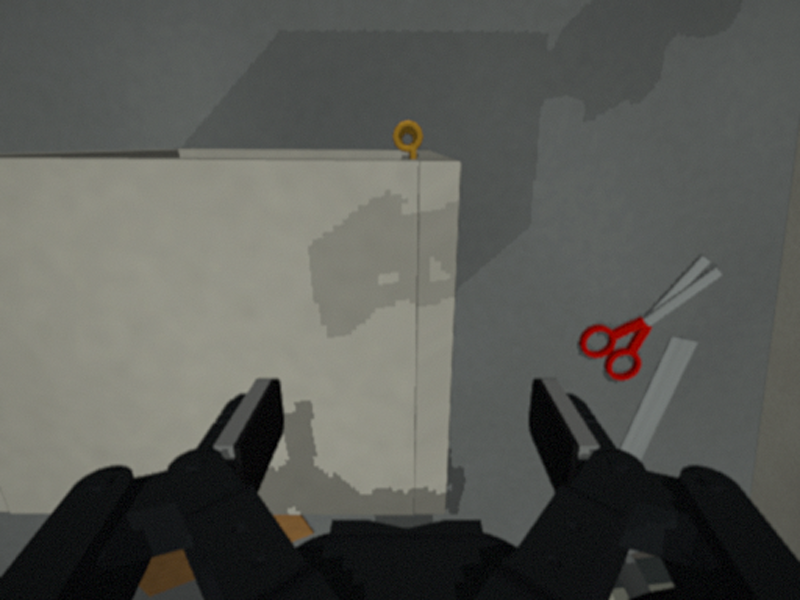

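```bash
cat >> h.py <<'E'
def ring(fr,x0,y0,x1,y1,k=12):
    c=cv2.resize(fr[y0:y1,x0:x1],None,fx=k,fy=k,interpolation=cv2.INTER_CUBIC)
    h=cv2.cvtColor(c,cv2.COLOR_BGR2HSV); m=((h[...,1]>110)&(h[...,0]>10)&(h[...,0]<32)&(h[...,2]>45)).astype(np.uint8)*255
    cs,hi=cv2.findContours(m,cv2.RETR_CCOMP,cv2.CHAIN_APPROX_NONE); out=[]
    for q,g in zip(cs,hi[0]):
        if cv2.contourArea(q)<k*k*15: continue
        (x,y),r=cv2.minEnclosingCircle(q); M=cv2.moments(q)
        out.append(("hole" if g[3]>=0 else "outer",round((M["m10"]/M["m00"]+.5)/k-.5+x0,2),round((M["m01"]/M["m00"]+.5)/k-.5+y0,2),"box",np.round((np.array(cv2.boundingRect(q)[:2])+.5)/k-.5+[x0,y0],2).tolist(),np.round(np.array(cv2.boundingRect(q)[2:])/k,2).tolist()))
    return out,c
def ray(d,uv,z):
    uv=np.atleast_2d(np.array(uv,float)); n=(uv-[d["cx"],d["cy"]])/[d["fx"],d["fy"]]
    n=n/(1+d["k1"]*(n**2).sum(1,keepdims=True)); T=np.array(d["T_tool_cam"])
    v=np.c_[n,np.ones(len(n))]@T[:3,:3].T@d["R"].T; o=d["R"]@T[:3,3]+d["p"]
    return o+v*((z-o[2])/v[:,2:])
E
python3 - <<'E'
from h import *
d=load("wj");f=d["frame"];g=cv2.GaussianBlur(cv2.cvtColor(f,6),(3,3),0).astype(float)
o,c=ring(f,240,70,282,104);print(o)
cv2.imwrite("pics/wj2.png",cv2.resize(f[60:120,220:320],(800,480),interpolation=cv2.INTER_CUBIC))
def line(pts,z,ax):
    P=ray(d,pts,z);
    for _ in range(3):
        v=cv2.fitLine(P[:,:2].astype(np.float32),cv2.DIST_HUBER,0,.0005,.01).ravel()
    a=np.degrees(np.arctan2(v[1],v[0]));print(ax,"angle",round(a,2),"pt",np.round(v[2:],4))
# front edge: columns, strongest vertical gradient rows 92..112
pts=[]
for x in list(range(20,110,2)):
    gr=np.diff(g[92:112,x]);i=int(np.argmax(abs(gr)));
    if 0<i<18:
        a,b,e=abs(gr[i-1:i+2]);pts.append([x,92+i+.5+.5*(a-e)/(a-2*b+e)])
line(pts,.26,"front")
pts=[]
for y in range(112,300,2):
    gr=np.diff(g[y,278:304]);i=int(np.argmax(abs(gr)))
    if 0<i<24:
        a,b,e=abs(gr[i-1:i+2]);pts.append([278+i+.5+.5*(a-e)/(a-2*b+e),y])
line(pts,.26,"side")
E
```

```text
[('outer', 260.88, 87.44, 'box', [250.96, 76.29], [19.42, 25.17]), ('hole', 260.3, 88.44, 'box', [256.88, 84.79], [7.08, 7.33])]
front angle -9.09 pt [ 0.4686 -0.1821]
side angle 80.9 pt [ 0.5925 -0.283 ]
```

View pics/wj2.png

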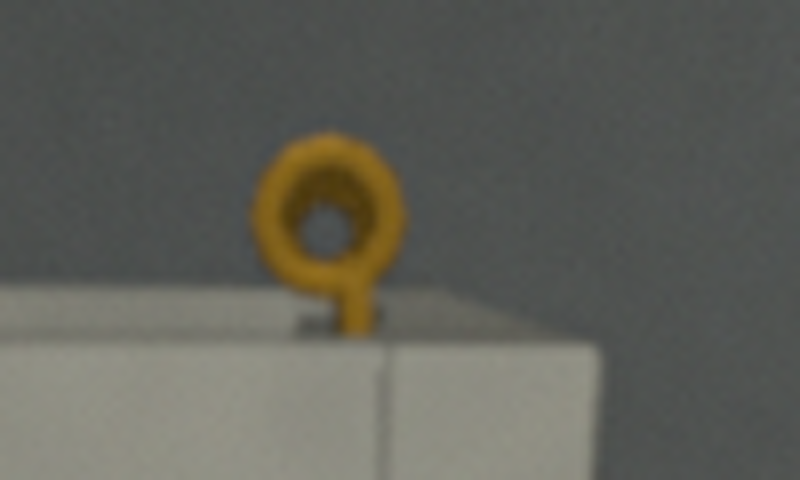

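```bash
python3 -c "
from h import *
d=load('wj');print('ring jamb',ray(d,[[260.6,86.2]],.2215), 'tool yaw',np.degrees(np.arctan2(d['R'][1,0],d['R'][0,0])))
go([.298,.2766,.28],np.radians(-18.9))"
```

```text
ring jamb [[ 0.58741608 -0.19186838  0.2215    ]] tool yaw 81.20908546396096
clk 1.6 pos [ 0.5743 -0.2786  0.301 ] yaw 81.17 w 0.0854 F [ 0.3 -0.3  0.9] zax [ 0.    -0.001 -1.   ] q [-0.56  0.35  1.26 -0.    1.53 -0.41]
shift/.5: [ 1.0125 -0.7165  0.041 ] twist 0.556
```

{"name": "step_arm", "arguments": {
  "moves": [0.95,-0.67,0,0.556,-1,0.95,-0.67,0,0.556,-1,0.95,-0.67,0,0.556,-1,0.95,-0.67,0,0.556,-1,0.95,-0.67,0,0.556,-1]
}}

```text
clock: 2.1
position: [0.4627, -0.0545, 0.3012]
ee_rot: [0.0, 0.946, 0.325, 0.001]
contact_force: [0.8, 0.6, 1.3]
width: 0.0853
```

```bash
python3 -c "
from h import *
go([.298,.2766,.28],np.radians(-18.9))"
```

```text
clk 2.1 pos [ 0.4627 -0.0545  0.3012] yaw 37.98 w 0.0853 F [0.8 0.6 1.3] zax [ 0.002 -0.    -1.   ] q [-0.27  0.08  1.62  0.    1.44  0.64]
shift/.5: [ 0.1479 -0.7247  0.0417] twist 0.316
```

{"name": "step_arm", "arguments": {
  "moves": [0.148,-0.72,0.02,0.316,-1,0.148,-0.72,0.02,0.316,-1,0.148,-0.72,0.02,0.316,-1,0.148,-0.72,0.02,0.316,-1,0.148,-0.72,0.02,0.316,-1]
}}

```text
clock: 2.6
position: [0.3665, 0.1391, 0.2955]
ee_rot: [-0.0, 1.0, 0.008, 0.001]
contact_force: [0.2, -0.1, -0.2]
width: 0.0852
```

```bash
python3 -c "
from h import *
go([.298,.2766,.253],np.radians(-18.9))"
```

```text
clk 2.6 pos [0.3665 0.1391 0.2955] yaw 0.87 w 0.0852 F [ 0.2 -0.1 -0.2] zax [ 0.002  0.    -1.   ] q [ 0.18 -0.04  1.75 -0.    1.42  1.74]
shift/.5: [-0.133  -0.277   0.0847] twist 0.1099
```

{"name": "step_arm", "arguments": {
  "moves": [-0.133,-0.277,0.04,0.11,-1,-0.133,-0.277,0.06,0.11,-1,-0.133,-0.277,0.085,0.11,-1,-0.133,-0.277,0.085,0.11,-1,-0.133,-0.277,0.085,0.11,-1]
}}

```text
clock: 3.1
position: [0.2957, 0.2768, 0.2514]
ee_rot: [0.0, 0.987, -0.159, -0.001]
contact_force: [1.4, 0.2, -0.7]
width: 0.0855
```

Run:
```python
from h import *
from rig import get_image
go([.298,.2766,.253],np.radians(-18.9))
_,p,R=st();d=get_image("wrist");d.update(p=p,R=R);np.save("wd.npy",d,allow_pickle=True)
cv2.imwrite("pics/wd.png",cv2.resize(d["frame"],(800,600),interpolation=cv2.INTER_CUBIC))
```

```text
clk 3.1 pos [0.2957 0.2768 0.2514] yaw -18.32 w 0.0855 F [ 1.4  0.2 -0.7] zax [-0.002  0.    -1.   ] q [0.58 0.01 1.81 0.   1.32 2.47]
shift/.5: [ 0.0045 -0.0011 -0.0032] twist 0.0032
```

View pics/wd.png

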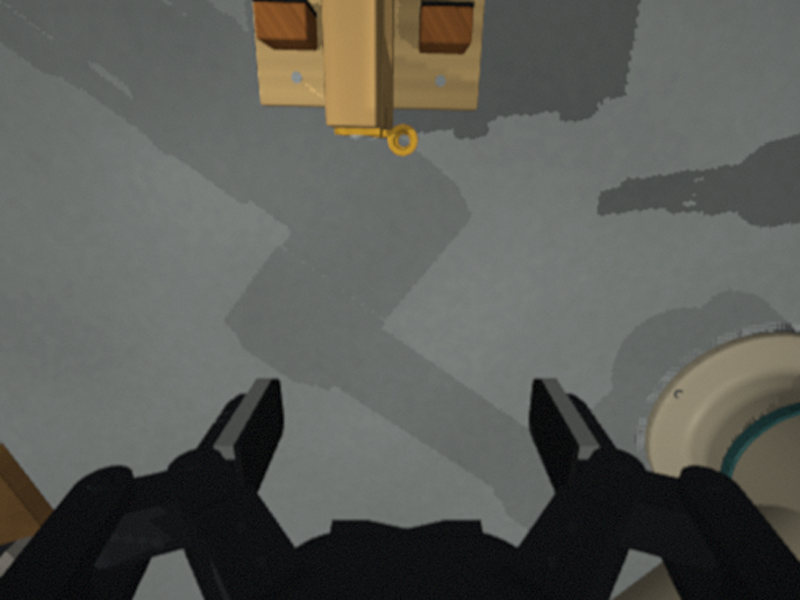

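Run:
```python
from h import *
d=load("wd");f=d["frame"]
o,c=ring(f,240,74,285,104);print(o)
for nm,box in(("wd",(247,80,268,100)),("wj",(250,76,271,95))):
    x0,y0,x1,y1=box;k=12;ff=load(nm)["frame"]
    c=cv2.resize(ff[y0-4:y1+5,x0-4:x1+5],None,fx=k,fy=k,interpolation=cv2.INTER_CUBIC)
    C=cv2.HoughCircles(cv2.GaussianBlur(c[...,0],(9,9),2),cv2.HOUGH_GRADIENT_ALT,1,20,param1=60,param2=.6,minRadius=40,maxRadius=160)
    print(nm,None if C is None else [(np.round((q[:2]+.5)/k-.5+[x0-4,y0-4],2).tolist(),round(q[2]/k,2)) for q in C[0]])
cv2.imwrite("pics/wd2.png",cv2.resize(f[0:110,190:290],(546,600),interpolation=cv2.INTER_CUBIC))
```

```text
[('outer', 253.31, 86.37, 'box', [239.54, 73.54], [27.5, 26.0]), ('hole', 258.13, 89.42, 'box', [254.46, 85.29], [7.42, 8.25])]
wd None
wj None
```

View pics/wd2.png

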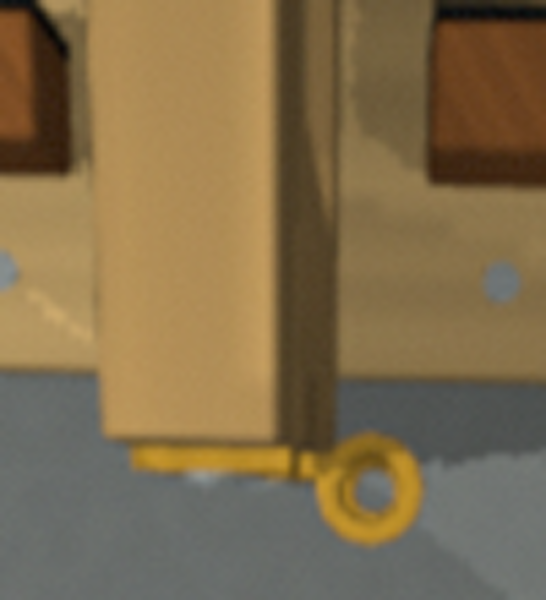

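Run:
```python
from h import *
d=load("wd");j=load("wj");c=lambda a:[np.array(q)/5.4545-.4+[190,0] for q in a]
R=ray(d,c([[275,5],[275,437]]),.216);L=ray(d,c([[88,5],[105,437]]),.216)
for q in(R,L):
    v=q[0]-q[1];print(np.round(q,4).tolist(),"ang",np.degrees(np.arctan2(v[1],v[0])))
print("end width",np.linalg.norm(R[1]-L[1]))
kd=ray(d,[[257.3,89.2]],.174)[0];kj=ray(j,[[260.67,86.45]],.2215)[0]
print("door knuckle",kd,"jamb",kj)
for nm,k,e in(("d",kd,d),("j",kj,j)): print(nm,"rel tool",np.round(e["R"].T@(k-e["p"]),4), "yaw",np.degrees(np.arctan2(e["R"][1,0],e["R"][0,0])))
g=cv2.GaussianBlur(cv2.cvtColor(d["frame"],6),(3,3),0).astype(float)
for a,b in((234,246),(203,213)):
    pts=[]
    for y in range(3,76):
        gr=np.diff(g[y,a:b]);i=int(np.argmax(abs(gr)))
        if 0<i<b-a-2:
            x,m,e=abs(gr[i-1:i+2]);pts.append([a+i+.5+.5*(x-e)/(x-2*m+e),y])
    P=ray(d,pts,.216);v=cv2.fitLine(P[:,:2].astype(np.float32),cv2.DIST_HUBER,0,.0005,.01).ravel();print(len(pts),np.degrees(np.arctan2(v[1],v[0])),v[2:])
```

```text
[[0.4186, 0.2464, 0.216], [0.3835, 0.259, 0.216]] ang -19.676609738369166
[[0.4241, 0.2628, 0.216], [0.3888, 0.2752, 0.216]] ang -19.373015745595307
end width 0.01711626338077256
door knuckle [0.37609498 0.25181589 0.174     ] jamb [ 0.58743952 -0.19203891  0.2215    ]
d rel tool [ 0.0843 -0.0016  0.0772] yaw -18.31834222114173
j rel tool [ 0.0873 -0.0003  0.0791] yaw 81.20908546396096
73 -19.58531 [0.40340933 0.25190967]
68 -19.769703 [0.40659425 0.26915592]
```

```bash
python3 -c "
from h import *
go([.4754,.2355,.26],np.radians(-19.65))"
```

```text
clk 3.15 pos [0.2971 0.2757 0.2521] yaw -18.37 w 0.0856 F [ 0.5 -0.5  0.4] zax [-0.    -0.001 -1.   ] q [ 0.58  0.01  1.81 -0.    1.32  2.47]
shift/.5: [ 0.3637 -0.0361 -0.0158] twist 0.0071
```

{"name": "step_arm", "arguments": {
  "moves": [0.08,-0.018,-0.04,0.007,-1,0.364,-0.036,-0.03,0.007,-1,0.364,-0.036,-0.02,0.007,-1,0.364,-0.036,-0.016,0.007,-1,0.364,-0.036,-0.016,0.007,-1]
}}

```text
clock: 3.65
position: [0.4824, 0.2313, 0.2598]
ee_rot: [0.001, 0.985, -0.175, 0.002]
contact_force: [-0.6, -0.6, -0.3]
width: 0.0854
```

{"name": "step_arm", "arguments": {
  "moves": [0,0,0,0,-1,0,0,0,0,-1]
}}

```text
clock: 3.85
position: [0.4758, 0.2341, 0.2607]
ee_rot: [-0.0, 0.985, -0.172, -0.0]
contact_force: [0.2, 0.4, -0.2]
width: 0.0853
```

```bash
python3 -c "
from h import *
go([.4754,.2355,.192],np.radians(-19.65))"
```

```text
clk 3.85 pos [0.4758 0.2341 0.2607] yaw -19.83 w 0.0853 F [ 0.2  0.4 -0.2] zax [-0.  0. -1.] q [0.33 0.2  1.57 0.   1.37 2.24]
shift/.5: [-0.0016 -0.0023  0.1374] twist -0.001
```

{"name": "step_arm", "arguments": {
  "moves": [-0.002,-0.002,0.05,-0.001,-1,-0.002,-0.002,0.1,-0.001,-1,-0.002,-0.002,0.137,-0.001,-1,-0.002,-0.002,0.137,-0.001,-1,-0.002,-0.002,0.137,-0.001,-1]
}}

```text
clock: 4.35
position: [0.4751, 0.2367, 0.1926]
ee_rot: [-0.0, 0.986, -0.169, 0.0]
contact_force: [0.1, 0.4, 0.6]
width: 0.085
```

{"name": "step_arm", "arguments": {
  "moves": [0,0,0,0,1,0,0,0,0,1,0,0,0,0,1,0,0,0,0,1,0,0,0,0,1],
  "force": 50
}}

```text
clock: 4.85
position: [0.4759, 0.2364, 0.192]
ee_rot: [0.0, 0.985, -0.17, 0.0]
contact_force: [1.5, -0.9, -0.0]
width: 0.0174
```

{"name": "step_arm", "arguments": {
  "moves": [0,0,0,0,1,0,0,0,0,1,0,0,0,0,1,0,0,0,0,1,0,0,0,0,1],
  "force": 70
}}

```text
clock: 5.35
position: [0.476, 0.2365, 0.192]
ee_rot: [-0.0, 0.985, -0.17, 0.0]
contact_force: [-0.3, -0.5, 5.2]
width: 0.0172
```

```bash
python3 -c "
from h import *
go([.4754,.2355,.30],np.radians(-19.65))"
```

```text
clk 5.35 pos [0.476  0.2365 0.192 ] yaw -19.56 w 0.0172 F [-0.3 -0.5  5.2] zax [ 0.001  0.    -1.   ] q [ 0.33  0.25  1.68 -0.    1.21  2.24]
shift/.5: [-0.0003  0.0023 -0.216 ] twist 0.0005
```

{"name": "step_arm", "arguments": {
  "moves": [0,0,-0.02,0,1,0,0,-0.06,0,1,0,0,-0.11,0,1,0,0,-0.16,0,1,0,0,-0.19,0,1]
}}

```text
clock: 5.85
position: [0.4756, 0.2367, 0.2877]
ee_rot: [-0.0, 0.985, -0.17, 0.0]
contact_force: [1.1, 0.0, -4.2]
width: 0.0172
```

{"name": "step_arm", "arguments": {
  "moves": [0,0,0,0,1,0,0,0,0,1]
}}

```text
clock: 6.05
position: [0.475, 0.2364, 0.2856]
ee_rot: [0.0, 0.985, -0.17, -0.001]
contact_force: [-0.3, -0.8, -3.8]
width: 0.0171
```

Run:
```python
from h import *
kd=np.array([.3761,.2518]);kj=np.array([.58744,-.19204]);a=np.radians(-99.1)
R=np.array([[np.cos(a),-np.sin(a)],[np.sin(a),np.cos(a)]])
# knuckle in grasp tool frame (tool at .476,.2364,yaw -19.56): door frame offset
th=np.radians(-19.6+180);Rd=np.array([[np.cos(th),-np.sin(th)],[np.sin(th),np.cos(th)]])
print("knuckle rel tcp in door axes",Rd.T@(kd-[.476,.2364]))
for off in (.06,0): print(off,"tcp target",kj-R@np.array([.099+off,.018]), "knuckle-based x",(Rd.T@(kd-[.476,.2364]))[0])
t=kj-R@np.array([.159,.018]);go([*t,.282],np.radians(80.9))
```

```text
knuckle rel tcp in door axes [0.09927749 0.01900393]
0.06 tcp target [ 0.59481368 -0.03219436] knuckle-based x 0.09927749370760487
0 tcp target [ 0.5853242  -0.09143919] knuckle-based x 0.09927749370760487
clk 6.05 pos [0.475  0.2364 0.2856] yaw -19.56 w 0.0171 F [-0.3 -0.8 -3.8] zax [-0.002 -0.001 -1.   ] q [0.33 0.19 1.52 0.   1.43 2.24]
shift/.5: [0.4056 0.4259 0.007 ] twist -0.5581
```

{"name": "step_arm", "arguments": {
  "moves": [0.015,0.016,0,-0.02,1,0.045,0.048,0,-0.06,1,0.08,0.085,0,-0.105,1,0.12,0.126,0,-0.15,1,0.16,0.17,0,-0.195,1]
}}

```text
clock: 6.55
position: [0.5218, 0.1288, 0.2844]
ee_rot: [-0.0, 0.99, 0.138, -0.002]
contact_force: [0.3, -0.1, -3.5]
width: 0.0174
```

```bash
python3 -c "
from h import *
go([.5948,-.0322,.282],np.radians(80.9))"
```

```text
clk 6.55 pos [0.5218 0.1288 0.2844] yaw 15.91 w 0.0174 F [ 0.3 -0.1 -3.5] zax [-0.004 -0.    -1.   ] q [0.11 0.2  1.51 0.   1.43 1.41]
shift/.5: [0.052  0.3497 0.0044] twist -0.361
```

{"name": "step_arm", "arguments": {
  "moves": [0.006,0.045,0,-0.045,1,0.012,0.09,0,-0.09,1,0.02,0.135,0,-0.135,1,0.026,0.175,0,-0.18,1,0.032,0.21,0,-0.22,1]
}}

```text
clock: 7.05
position: [0.5655, 0.0317, 0.2843]
ee_rot: [-0.001, 0.885, 0.465, -0.002]
contact_force: [-0.3, 0.0, -3.5]
width: 0.0172
```

```bash
python3 -c "
from h import *
go([.5948,-.0322,.282],np.radians(80.9))"
```

```text
clk 7.05 pos [0.5655 0.0317 0.2843] yaw 55.42 w 0.0172 F [-0.3  0.  -3.5] zax [-0.004  0.    -1.   ] q [-0.07  0.25  1.45 -0.    1.45  0.54]
shift/.5: [-0.072   0.1209  0.0043] twist -0.1416
```

{"name": "step_arm", "arguments": {
  "moves": [-0.018,0.03,0,-0.04,1,-0.036,0.06,0,-0.08,1,-0.054,0.09,0,-0.115,1,-0.072,0.121,0,-0.142,1,-0.072,0.121,0,-0.142,1]
}}

```text
clock: 7.55
position: [0.5953, -0.0334, 0.2841]
ee_rot: [-0.001, 0.763, 0.647, -0.002]
contact_force: [0.1, -0.1, -4.5]
width: 0.0173
```

{"name": "step_arm", "arguments": {
  "moves": [0,0,0,0,1,0,0,0,0,1,0,0,0,0,1]
}}

```text
clock: 7.85
position: [0.5947, -0.0305, 0.2862]
ee_rot: [-0.0, 0.762, 0.648, -0.0]
contact_force: [0.1, -0.6, -2.6]
width: 0.0173
```

```bash
python3 -c "
from h import *
go([.5948,-.0322,.217],np.radians(80.9))"
```

```text
clk 7.85 pos [ 0.5947 -0.0305  0.2862] yaw 80.72 w 0.0173 F [ 0.1 -0.6 -2.6] zax [-0.001  0.    -1.   ] q [-0.17  0.29  1.39  0.    1.47 -0.01]
shift/.5: [-0.0033  0.0009  0.1385] twist -0.001
```

{"name": "step_arm", "arguments": {
  "moves": [-0.003,0,0.05,-0.001,1,-0.003,0,0.09,-0.001,1,-0.003,0,0.12,-0.001,1,-0.003,0,0.138,-0.001,1,-0.003,0,0.138,-0.001,1]
}}

```text
clock: 8.35
position: [0.594, -0.0322, 0.2164]
ee_rot: [-0.001, 0.761, 0.649, -0.001]
contact_force: [-0.4, -0.4, -3.8]
width: 0.017
```

{"name": "step_arm", "arguments": {
  "moves": [0,0,0,0,1,0,0,0,0,1,0,0,0,0,1]
}}

```text
clock: 8.65
position: [0.5955, -0.0329, 0.2186]
ee_rot: [0.001, 0.761, 0.649, 0.001]
contact_force: [-0.2, 0.2, -3.8]
width: 0.0174
```

Run:
```python
from h import *
from rig import get_image
go([.5948,-.0322,.217],np.radians(80.9));go([.5853,-.0914,.217],np.radians(80.9))
for n in("top","scene"):
    d=get_image(n);np.save(n+"1.npy",d,allow_pickle=True)
go([.5853,-.0914,.217],np.radians(80.9))
kj=np.array([.5874,-.192])
for n in("top","scene"):
    print(n,proj(load(n+"1"),[[*kj,.2215],[*kj,.1215]]))
t=load("top1")["frame"];s=load("scene1")["frame"]
cv2.imwrite("pics/st.png",mont(crop(t,300,165,390,235,4.4),crop(s,110,130,200,240,4.4)))
```

```text
clk 8.65 pos [ 0.5955 -0.0329  0.2186] yaw 80.88 w 0.0174 F [-0.2  0.2 -3.8] zax [ 0.002 -0.    -1.   ] q [-0.17  0.32  1.5  -0.    1.31 -0.01]
shift/.5: [ 0.0011 -0.0017  0.0033] twist -0.0001
clk 8.65 pos [ 0.5955 -0.0329  0.2186] yaw 80.88 w 0.0174 F [-0.2  0.2 -3.8] zax [ 0.002 -0.    -1.   ] q [-0.17  0.32  1.5  -0.    1.31 -0.01]
shift/.5: [-0.1188 -0.0017  0.0033] twist -0.0001
clk 8.75 pos [ 0.5953 -0.0329  0.2183] yaw 80.88 w 0.0173 F [-0.  -0.4 -4. ] zax [ 0.001 -0.    -1.   ] q [-0.17  0.32  1.5  -0.    1.31 -0.01]
shift/.5: [-0.1187 -0.0012  0.0026] twist -0.0001
top [[372.55153816 180.94042895]
 [362.10498893 189.20246133]]
scene [[130.84338089 184.6549147 ]
 [139.84871963 210.09494486]]
```

View pics/st.png

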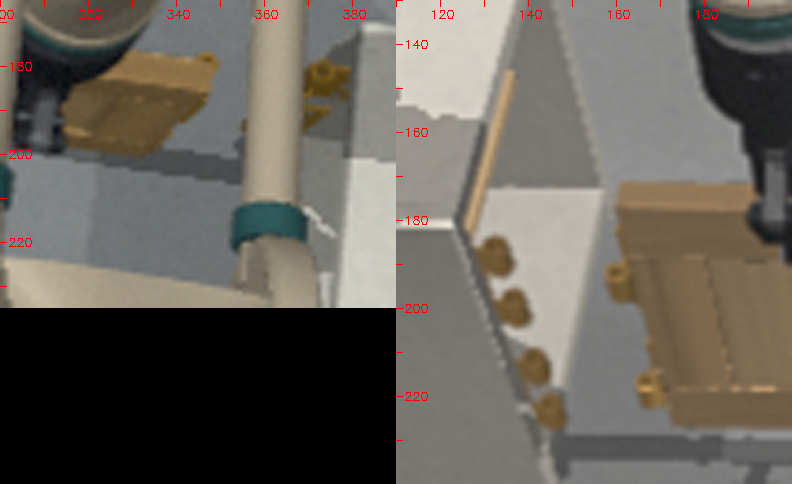

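{"name": "step_arm", "arguments": {
  "moves": [-0.02,-0.001,0.002,0,1,-0.04,-0.002,0.002,0,1,-0.06,-0.002,0.002,0,1,-0.079,-0.002,0.002,0,1,-0.079,-0.002,0.002,0,1]
}}

```text
clock: 9.25
position: [0.5875, -0.0736, 0.2166]
ee_rot: [0.0, 0.762, 0.648, -0.0]
contact_force: [-0.1, 0.6, -3.8]
width: 0.0171
```

{"name": "step_arm", "arguments": {
  "moves": [0,0,0,0,1,0,0,0,0,1,0,0,0,0,1,0,0,0,0,1]
}}

```text
clock: 9.65
position: [0.5878, -0.0713, 0.2166]
ee_rot: [-0.0, 0.761, 0.649, 0.0]
contact_force: [0.7, -0.0, -3.0]
width: 0.0174
```

Run:
```python
from h import *
from rig import get_image
ds=[];ps=[]
for i in range(4):
    ps.append(st()[1]);ds.append(get_image("scene"))
go([.5885,-.0717,.217],np.radians(80.9));print(np.mean(ps,0),np.std(ps,0))
d=ds[0];d["frame"]=np.mean([x["frame"] for x in ds],0).astype(np.uint8);np.save("scene2.npy",d,allow_pickle=True)
cv2.imwrite("pics/s2.png",crop(d["frame"],118,176,178,232,10))
```

```text
clk 9.85 pos [ 0.5877 -0.0715  0.2166] yaw 80.9 w 0.017 F [-0.4  0.1 -3.1] zax [-0. -0. -1.] q [-0.24  0.32  1.52 -0.    1.31 -0.08]
shift/.5: [-0.0002  0.0016 -0.0008] twist 0.0
[ 0.58779168 -0.07137392  0.21661693] [4.49800475e-06 5.15291152e-05 8.61910313e-06]
```

View pics/s2.png

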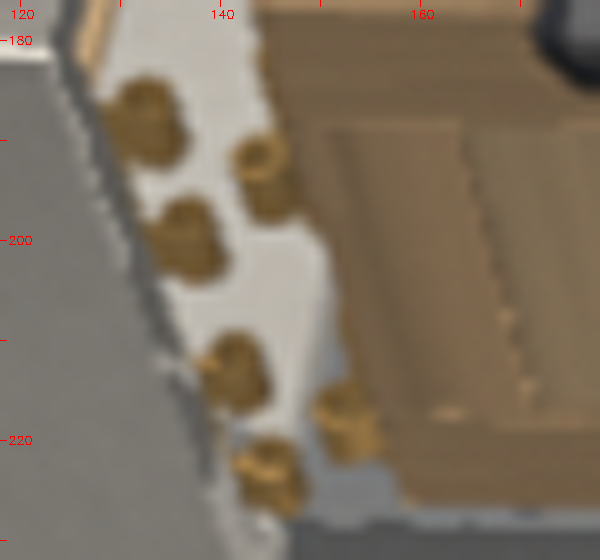

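```bash
cat > chk.py <<'E'
from h import *
from scipy.optimize import least_squares
a=np.linspace(0,2*np.pi,73);circ=np.c_[np.cos(a),np.sin(a)]*.007
def sil(d,xy,z): # z centre, 20 long
    P=np.vstack([np.c_[circ+xy,np.full(73,z+s)] for s in(.01,-.01)]);u=proj(d,P);return u
def ext(d,xy,z):
    u=sil(d,xy,z);return u[:,1].min(),u[:,1].max(),u[:,0].min(),u[:,0].max()
E
python3 - <<'E'
from chk import *
d=load("scene2");o=lambda v,b:v/10-.45+b
kj=np.array([.5874,-.192]);p=np.array([.5878,-.0714]);th=np.radians(-99.1)
R=np.array([[np.cos(th),-np.sin(th)],[np.sin(th),np.cos(th)]]);kd=p+R@[.099,.018]
print("gap in cup axes (predicted)",R.T@(kj-kd))
for n,k,z,(t,b,l,r) in(("j1",kj,.2115,(76,172,0,188)),("j2",kj,.1665,(196,284,0,227)),("j3",kj,.1115,(330,416,0,271)),("j4",kj,.0665,(437,520,0,308)),("du",kd,.1886,(134,228,233,0)),("dl",kd,.0886,(378,464,313,0))):
    e=ext(d,k,z);print(n,"obs-pred top %.2f bot %.2f"%(o(t,176)-e[0],o(b,176)-e[1]),"L %.2f"%(o(l,118)-e[2]) if l else "R %.2f"%(o(r,118)-e[3]),"size",np.round([e[1]-e[0],e[3]-e[2]],1))
u0=proj(d,[[*kd,.189]])
for n,v in(("x_c",[*(R@[1,0]),0]),("y_c",[*(R@[0,1]),0]),("z",[0,0,1])): print(n,"px/mm",proj(d,[[*kd,.189]]+np.array(v)*.001)-u0)
E
```

```text
gap in cup axes (predicted) [0.02014537 0.0006789 ]
j1 obs-pred top 0.87 bot 0.31 R 0.56 size [10.2  8. ]
j2 obs-pred top 0.92 bot -0.03 R 0.47 size [9.7 7.7]
j3 obs-pred top 0.76 bot 0.09 R 0.33 size [9.3 7.3]
j4 obs-pred top 1.15 bot 0.54 R 0.57 size [8.9 7. ]
du obs-pred top 0.57 bot 0.01 L 2.23 size [10.   7.7]
dl obs-pred top 0.30 bot -0.19 L 1.91 size [9.1 7.1]
x_c px/mm [[-0.42259542 -0.00754794]]
y_c px/mm [[-0.07848442  0.3384866 ]]
z px/mm [[-0.08588314 -0.26126087]]
```

Run:
```python
from chk import *
d=load("top1");cv2.imwrite("pics/t2.png",crop(d["frame"],325,166,385,202,13))
kj=np.array([.5874,-.192]);p=np.array([.5954,-.0329]);th=np.radians(-99.1)
R=np.array([[np.cos(th),-np.sin(th)],[np.sin(th),np.cos(th)]]);kd=p+R@[.097,.018];print("gap",R.T@(kj-kd))
e=lambda q:(np.round((q+.5-[325,166])*13,0)).tolist()
print("crop px: j1 rim",e(proj(d,[[*kj,.2215]])),"j2 rim",e(proj(d,[[*kj,.1765]])),"du rim",e(proj(d,[[*kd,.2003]])),"r px",.007*406/(1.09-.21)*13)
c=R@[-.095-0,.009];
for l in([.093,.009],[.093,-.009]): print("door top corner",l,e(proj(d,[[*(p+R@l),.2423]])))
for l in([-.085,.117],[-.085,-.117]): pass
```

```text
gap [ 0.0613628  -0.00073636]
crop px: j1 rim [[625.0, 201.0]] j2 rim [[560.0, 252.0]] du rim [[277.0, 176.0]] r px 41.9840909090909
door top corner [0.093, 0.009] [[300.0, 169.0]]
door top corner [0.093, -0.009] [[290.0, 264.0]]
```

View pics/t2.png

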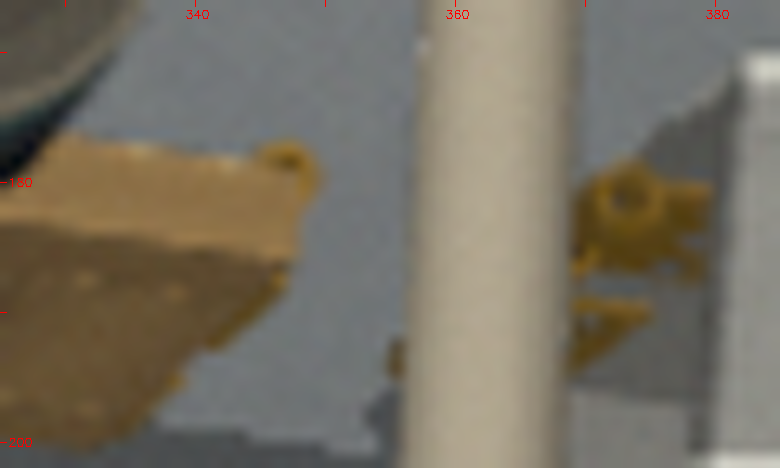

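{"name": "step_arm", "arguments": {
  "moves": [-0.008,0.002,-0.001,0,1,-0.016,0.002,-0.001,0,1,-0.022,0.002,-0.001,0,1,-0.026,0.002,-0.001,0,1,-0.03,0.002,-0.001,0,1]
}}

```text
clock: 10.35
position: [0.5863, -0.087, 0.2171]
ee_rot: [0.0, 0.761, 0.649, -0.0]
contact_force: [0.4, -0.1, -3.6]
width: 0.017
```

{"name": "step_arm", "arguments": {
  "moves": [-0.004,0,0,0,1,-0.008,0,0,0,1,-0.012,0,0,0,1,-0.014,0,0,0,1,-0.0144,0,0,0,1]
}}

```text
clock: 10.85
position: [0.5852, -0.0939, 0.2171]
ee_rot: [0.0, 0.761, 0.649, -0.0]
contact_force: [0.3, -0.8, -3.6]
width: 0.0177
```

{"name": "step_arm", "arguments": {
  "moves": [0,0,0,0,1,0,0,0,0,1,0,0,0,0,1]
}}

```text
clock: 11.15
position: [0.5852, -0.0937, 0.2171]
ee_rot: [0.0, 0.761, 0.649, 0.0]
contact_force: [0.4, -0.6, -4.1]
width: 0.0173
```

```bash
cat > look.py <<'E'
from chk import *
from rig import get_image
import sys
ds=[get_image("scene") for i in range(4)]
d=ds[0];d["frame"]=np.mean([x["frame"] for x in ds],0).round().astype(np.uint8);d["p"]=st()[1];np.save(sys.argv[1]+".npy",d,allow_pickle=True)
go([.5853,-.0914,.217],np.radians(80.9))
E
python3 look.py scene3
python3 - <<'E'
from h import *
d=load("scene3");cv2.imwrite("pics/s3.png",cv2.resize(d["frame"][180:230,122:162],(480,600),interpolation=cv2.INTER_CUBIC))
E
```

```text
clk 11.35 pos [ 0.5852 -0.0937  0.2171] yaw 80.88 w 0.0178 F [-0.2 -0.5 -3.6] zax [-0. -0. -1.] q [-0.28  0.32  1.51 -0.    1.31 -0.12]
shift/.5: [ 0.0046 -0.0005  0.0002] twist -0.0001
```

View pics/s3.png

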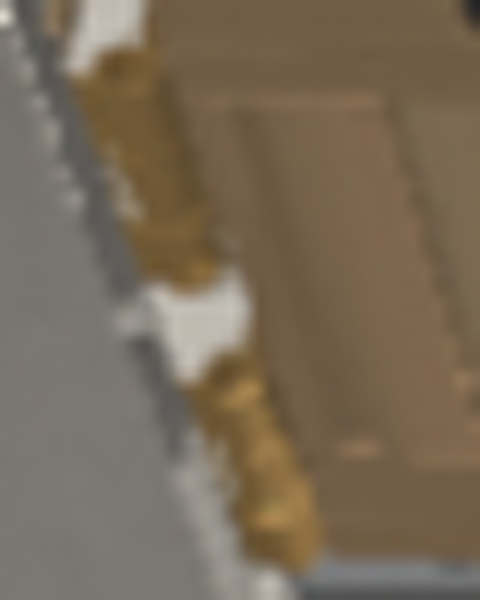

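Run:
```python
from chk import *
d=load("scene2");B=d["frame"][...,0].astype(float)
kj=np.array([.5874,-.192]);p=np.array([.5878,-.0714]);th=np.radians(-99.1)
R=np.array([[np.cos(th),-np.sin(th)],[np.sin(th),np.cos(th)]]);kd=p+R@[.097,.018]
def cross(v,i0,lo,hi): # first half crossing walking from brass index outwards
    h=(lo+hi)/2
    for i in range(len(v)-1):
        if v[i]<h<=v[i+1]: return i+(h-v[i])/(v[i+1]-v[i])
    return np.nan
def hull(xy,z):
    return cv2.convexHull(sil(d,xy,z).astype(np.float32)).reshape(-1,2)
def ints(H,ax,val): # hull intersections of line coord[ax]=val
    o=[];n=len(H)
    for i in range(n):
        a,b=H[i],H[(i+1)%n]
        if (a[ax]-val)*(b[ax]-val)<0: t=(val-a[ax])/(b[ax]-a[ax]);o.append((a+t*(b-a))[1-ax])
    return (min(o),max(o)) if o else (np.nan,np.nan)
for n,k,z,sg in(("j1",kj,.2115,1),("j2",kj,.1665,1),("j3",kj,.1115,1),("j4",kj,.0665,1),("du",kd,.1886,-1),("dl",kd,.0886,-1)):
    H=hull(k,z);c=proj(d,[[*k,z]])[0]+[.8 if sg>0 else .8,.4];hz=[];tp=[];bt=[]
    for r in range(int(c[1])-2,int(c[1])+3):
        x=int(c[0]);v=B[r,x:x+9] if sg>0 else B[r,x-8:x+1][::-1]
        e=cross(v,0,v[:3].min(),v.max()); hz.append((x+sg*e)-ints(H,1,r-.4)[1 if sg>0 else 0])
    for col in range(int(c[0])-1,int(c[0])+3):
        y=int(c[1]);lo=B[y-2:y+3,col].mean()
        u=B[y-9:y+1,col][::-1];w=B[y:y+10,col];a=ints(H,0,col-.8)
        tp.append(y-cross(u,0,lo,u.max())-a[0]);bt.append(y+cross(w,0,lo,w.max())-a[1])
    print(n,"horiz",np.round(hz,2),"top",np.round(tp,2),"bot",np.round(bt,2))
```

```text
j1 horiz [0.73 1.   0.76 0.73 0.97] top [0.98 0.86 0.95 0.79] bot [0.05 0.13 0.09 0.29]
j2 horiz [0.58 0.84 0.61 0.55 0.78] top [0.98 0.92 0.81 0.88] bot [0.22 0.01 0.12 0.05]
j3 horiz [0.66 0.72 0.77 0.73 0.59] top [0.8  0.8  0.79 0.9 ] bot [-0.29 -0.02 -0.06 -0.1 ]
j4 horiz [0.44 0.8  0.78 0.71 0.78] top [0.93 0.9  0.89 0.02] bot [0.06 0.1  0.64 0.39]
du horiz [1.16 1.18 0.88 1.18 1.05] top [0.54 0.62 0.51 1.42] bot [-0.2  -0.18 -0.14 -0.15]
dl horiz [0.66 0.29 0.34 0.66 0.81] top [ 0.52  0.42 -0.21 -3.07] bot [ 0.05 -0.01 -0.17 -0.15]
```

{"name": "step_arm", "arguments": {
  "moves": [0,0.0007,0,0,1,0,0.0007,0,0,1,0,0.0007,0,0,1,0,0.0007,0,0,1,0,0.0007,0,0,1]
}}

```text
clock: 11.85
position: [0.5856, -0.0938, 0.2171]
ee_rot: [0.0, 0.761, 0.649, -0.0]
contact_force: [0.4, 0.3, -3.9]
width: 0.017
```

```bash
python3 look.py scene4
python3 - <<'E'
from chk import *
# centre of each brass stack: left/right half-level edges in upper stack rows, relative to jamb-axis prediction
d=load("scene4");B=d["frame"][...,0].astype(int)
kj=np.array([.5874,-.192])
for r in list(range(185,204,2))+list(range(211,226,2)):
    zs=np.linspace(.05,.23,181);u=proj(d,np.c_[np.tile(kj,(181,1)),zs]);c=np.interp(r,u[::-1,1]+.4,u[::-1,0]+.75)
    print(r,round(c,1),B[r,int(c)-7:int(c)+8])
E
```

```text
clk 12.05 pos [ 0.5855 -0.0938  0.2171] yaw 80.88 w 0.0175 F [-2.   0.5 -4.1] zax [ 0. -0. -1.] q [-0.28  0.32  1.51 -0.    1.31 -0.12]
shift/.5: [ 0.0047 -0.0013  0.0003] twist -0.0001
185 131.6 [ 96  84  91 126 160 127  61  43  48  51  54  62  68  70  70]
187 132.3 [99 86 81 64 53 54 54 58 60 56 50 62 74 73 74]
189 133.0 [116  98  89  80  56  50  54  54  55  53  49  51  64  72  74]
191 133.7 [129  92  88  74  57  58  53  54  54  50  48  56  70  72  73]
193 134.4 [99 88 84 70 66 56 55 55 52 50 49 61 71 73 73]
195 135.1 [103  88  84  86  93  56  54  55  52  49  52  65  71  74  72]
197 135.8 [116  90  90  95  92  57  52  54  53  52  53  62  70  72  71]
199 136.5 [96 89 86 69 54 56 58 57 58 54 50 60 70 71 70]
201 137.2 [91 91 86 67 52 51 53 54 55 49 55 66 70 71 69]
203 137.9 [107  89  88  88  96  98  70  58  68  86 122 131  84  68  69]
211 140.8 [106  89  89 110 134 114  59  44  51  55  54  59  69  72  70]
213 141.5 [108  91  89  78  55  51  62  72  71  62  54  62  72  70  70]
215 142.2 [98 90 94 86 54 52 54 62 66 61 56 66 72 70 69]
217 142.9 [108  95 113 123  90  84  55  58  71  75  70  76  79  72  70]
219 143.6 [126 143 142 128  94  68  54  61  66  67  66  68  70  70  72]
221 144.3 [132 142 136 114  80  53  56  63  68  75  75  69  70  70  70]
223 145.0 [137 142 129  88  54  59  71  76  72  68  68  71  72  72  71]
225 145.8 [124 142 142 121  66  48  50  54  60  66  74  76  70  70  69]
```

{"name": "step_arm", "arguments": {
  "moves": [0,0,0,0,1,0,0,0,0,1,0,0,0,0,1]
}}

```text
clock: 12.35
position: [0.5856, -0.0938, 0.2171]
ee_rot: [0.0, 0.761, 0.649, -0.0]
contact_force: [0.9, 0.4, -3.8]
width: 0.0173
```

```bash
python3 -c "
from h import *
go([.5853,-.0914,.217],np.radians(80.9))
from rig import job
print(job.sign_off())"
```

```text
clk 12.35 pos [ 0.5856 -0.0938  0.2171] yaw 80.88 w 0.0173 F [ 0.9  0.4 -3.8] zax [-0. -0. -1.] q [-0.28  0.32  1.51 -0.    1.31 -0.12]
shift/.5: [ 0.0047 -0.0013  0.0002] twist -0.0001
the job is handed in; nothing more can be done
None
```

I lifted the door out of its stand, turned it about 100°, and eased its knuckles into the gaps of both jamb hinges. The job is handed in at 12.35 s with the door still held at 70 N. I have not confirmed that a pin would drop through: I expect the holes to line up within about 0.5–1 mm, and a 7 mm pin in an 8 mm hole leaves about that much play.

**Last checks**
- **Weight and contact:** the vertical force was −3.8 N, the same as when carrying the door freely. The side forces stayed under 1 N apart from one reading of −2 N that did not recur. So the door's weight is in the grip and nothing is pressing on the jamb.
- **Height and angle:** the tool height puts the lower edge at 37 mm. The tool's yaw is 80.88° against a measured 80.9°, so the door is square to the front.
- **Depth towards the cupboard:** in the scene camera the door's and the jamb's knuckles form continuous tubes in both hinges. In the upper one their edges line up within about 0.2 px, roughly 0.5 mm.

**Checks that disagreed**
- **Sideways:** the two fixed cameras' views of the knuckles, the wrist measurement and the door edge seen from the top differed by 1–2 mm. I leaned towards the knuckle views, so this is the least certain direction.
- **Tilt:** the door may lean about 0.5° in the grip along its width. The move commands cannot correct that.

I kept the arm and door clear of the tape roll, knife and pin tray, but did not check their positions again afterwards.

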